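# Lift a new bearing from its carton with the tongs

## Robot

A 6-joint arm with a two-finger parallel gripper is mounted at the origin on the work surface. World frame = base frame: x ahead of the robot, y to its left, z up, the work surface at z = 0. Lengths are in m, angles in rad, forces in N, time in s.
With the tool pointing down it reaches from about 0.325 to 0.875 m from the base axis. Payload 4.4 kg.
Tool frame: the origin (TCP) lies midway between the tips of the shut fingers; the grasp point (between the pads) lies arm.tcp_to_grasp behind it (arm.tcp_to_grasp is the distance from the TCP to the grasp point, in m); z points along the fingers, y is the line along which they close (so a half turn about z gives the same grasp; the last joint's range is limited). The gripper opens to 85 mm and grips with 20 to 120 N. Pads are 22 mm wide; open, the fingers measure 114 mm over their backs; the gripper's body (76 mm by 85 mm) begins 54 mm behind the grasp point. The pads swing forward as they close: fully open they stand 13 mm farther back than shut.
Start: joints at [-1.347, 0.207, 1.542, -0, 1.393, -0.15], TCP at [0.21, -0.535, 0.231] pointing down, gripper open.
Joint ranges: [-2.73, 2.73], [-0.86, 2.22], [0.23, 2.46], [-1.11, 4.25], [0.08, 2.63], [-2.82, 2.82]. Speed limits (rad/s): [2.79, 2.79, 3.14, 3.14, 3.14, 3.14].

## Interface

Orientations are given as a unit quaternion [w, x, y, z].
In Python, from workcell import arm gives the robot as it stands.
- The arm moves only by the tool move_arm, never from a script. Its argument "motion" is a list of rows, each a list of 7 numbers: the shift along the tool's x, y, z as a fraction of full scale, then the turn, a rotation vector about the tool's x, y, z as a fraction of full scale, then the finger opening in mm, from 0 to 85.4. A call has 1 to 5 rows; each row is the pose to reach, as a shift and turn from the pose commanded when the call began, along the tool's axes at that moment, turning the shorter way round; what a row does not reach only later rows make up. Full scale, the value 1, is 10 cm for a shift and 360 degrees for a turn. A row lasts 1/8 s, in which the tool goes at most 62.5 mm and 10.7 degrees, less where a joint would pass 70% of its speed; a pose out of reach is approached as far as the arm can. A call with a number of a shift or a turn outside -1 to 1 is refused whole. A call with a gripper value outside its range is refused whole. The fingers move at their own pace and stop on an object; "force" is the grip in N (left out, the last holds). Time passes only in rows, so rows that repeat a pose let the fingers close. It gives the time, the measured TCP pose, the force, the opening and the grip force at its end, in the units of the state.
- arm.get_obs(): the state, without advancing time (a new reading comes with each control period).
- arm.camera(name): name is "scene" or "top"; returns the picture (420x560x3 uint8, blue, green, red); there is no depth.
- arm.camera_info(name): a dict with "fx", "fy", "cx", "cy" (pixels), "camera_from_world" (4x4, takes a point from world to camera coordinates). Camera axes: x right, y up, looking along -z (the intrinsics and any distortion apply to the point x, -y, -z); pixel columns grow to the right and rows downward; lengths in m; the calibration is good to about 2 mm. A picture is of the moment at which its call begins. camera_info takes no time and is no camera call.
- arm.close_job(): hands the job in; it is judged then, once.
The state is a dict: "time": time; "joint_pos": joint angles; "joint_vel": joint speeds; "tau": joint torques, N m; "ee_pos": TCP position; "orientation": TCP orientation; "ft_force": force on the tool from outside, world axes, zero at the start; "wrist_torque": the same for the moment, N m; "finger_gap": finger opening in m; "finger_force": force on a finger pad.
Only numpy, scipy, OpenCV 4.12 (cv2) and the standard library are available. Lean on these libraries where they do the work, as an engineer would, in place of code of your own. Each camera call takes 0.05 s, during which the arm holds its last target. There are 200 camera calls.

## Task

Fold both long flaps of the carton right back, well past upright, then draw the spring tongs out of their stand, pick the new bearing out of the carton with them and finish still holding it in the tongs, steady, over the middle of the drip tray and at least 10 cm above the bench, ready to be sprayed clean. The fingers must not touch the bearing, do not let it down onto the bench or into the tray, and leave the loose tools, the can and the dish where they are.

Things in the scene. Friction and masses are not known exactly. Their poses are not given: they have to be found in the camera images.
- carton: Open-topped brown cardboard carton fixed to the bench, 130 (x) by 124 (y) by 70 mm high, walls and floor 4 mm; inside it holds only the bearing. Origin: centre of its underside; z up. Its two long flaps are hinged on the rims of its +y and -y walls, 70 mm up; its two short flaps already hang outwards over the +x and -x walls, reaching 40 mm out, and stay there.
- flap_left (a joint): Angle of the carton's long flap on the +y wall (hinge at y = +62 mm, z = 70 mm in the carton's frame, along the carton's x). 130 by 60 mm, 3 mm thick. 0 = shut level over the mouth, 1.57 = upright, 3.14 = level outwards, stop at 3.6. It starts ajar, 0.9 to 1.2. The stiff crease stays where it is left; about 0.5 N at mid-flap swings it.
- flap_right (a joint): The same for the long flap on the -y wall (hinge at y = -62 mm, z = 70 mm in the carton's frame). Same sense: grows as it opens. The free edges of the two flaps leave a gap of at least 45 mm between them at the start.
- bearing: New sealed ball bearing lying flat on the carton's floor: bright steel ring, black seals, 35 mm diameter, 11 mm high, about 45 g. Origin: centre of its underside; z is its axis.
- tongs: Steel spring tongs, 190 mm long, 115 g, standing tips down in the stand. Origin: on the hinge pin, 12 mm below the very top; as they stand z is up, x along the pin, and the arms hang down and open apart along y. This body carries and follows the -y arm, which leans 0.12 rad inwards from its standing pose when the tips hold 35 mm. Arms 20 mm wide along x. Unsqueezed, they spring open.
- grip_a (a point): Middle of the blue grip patch on the outside of the tongs' -y arm, 40 mm below the pin as they stand; the patch reaches 15 mm up and down from it. Squeeze both patches together across y: 51 mm over the outsides when open, about 41 mm when the tips hold 35 mm. The spring resists with 4 N (open) to 6 N (at 35 mm).
- grip_b (a point): The same on the +y arm. The tips close 4 mm for each mm of squeeze here. The tongs' narrow head reaches from 22 mm below to 12 mm above the pin.
- tongs_arm (a joint): Closing angle between the tongs' arms: 0 = fully open (at rest, tips 77 mm apart), about 0.24 = tips 35 mm apart, 0.45 = shut.
- tip_a (a point): Lower end of the inner face of the tongs' tip on the -y arm, 177 to 180 mm below the pin. The blue silicone tip pads are 25 mm wide along x, 36 mm high, 5 mm thick and slightly cupped; with the arm behind it a tip is 8 mm thick.
- tip_b (a point): The same on the +y arm. The point midway between tip_a and tip_b is where the tongs grip; a thing should be 0 to 30 mm above it.
- tongs_stand: Blue sheet-steel sleeve 40 (x) by 108 (y) mm on a dark base plate 100 by 140 by 6 mm, fixed; open at the top, rim 96 mm above the bench, inner slot 35 by 103 mm. Holds the tongs, whose opening direction lies along its y. Origin: centre of the underside. The tongs' tips must rise above the rim to come out.
- drip_tray: Shallow grey steel tray 200 (x) by 160 (y) mm, rim 32 mm high, fixed. Origin: centre of its underside. It and the tongs' stand stand to the left (+y) and right (-y) of the carton, either way round.
- ratchet: Chrome ratchet handle, 170 mm long, lying at the back of the bench. Leave alone.
- deep_socket: Chrome deep socket, 26 mm diameter, 63 mm tall, standing. Leave alone.
- stubby_driver: Green stubby screwdriver, 100 mm long, lying. Leave alone.
- cleaner_can: Red and white spray can, 62 mm diameter, 202 mm tall. Leave alone.
- parts_dish: Round steel dish of nuts, 124 mm diameter, 22 mm high. Leave alone.
- pry_tool: Orange plastic trim-prying bar, 190 mm long, lying flat. Leave alone.
- torch: Small aluminium and black torch, 130 mm long, lying. Leave alone.
Mind the look-alikes: they are no part of the job. What is shaped like the tongs but orange is not meant. Of the things shaped like the carton, the brown one is meant.

How it is judged:
By the outcome, as a careful person would: the job done as asked, in the order asked, and still so for the second after the job is handed in, while the arm keeps its last pose, push and grip.
It also fails if it takes over 58 s, if anything falls off the work surface, if the arm or the gripper's body presses on something with over 40 N, if the wrist force passes 120 N, or if a joint passes its speed limit or range.

## Working session

There is one attempt and no reset: what is moved stays moved. The work goes in short steps, Python scripts to look and compute and a tool call to move; the robot and the scene stay as the last step left them, time stands still between calls to the robot, and variables do not carry over. Pictures are saved under pics/ and viewed, at most 10 in all, crops included, and the job is handed in when it is done.

Besides the shell and the picture viewer there is one more tool, called after "Request:" as name([rows], argument=value, ...), one row to a line, values as JSON. move_arm: Moves the arm, as the interface text tells. Shift numbers are shares of 10 cm and turn numbers shares of 360 degrees, none past 1 either way. Its arguments: {"type":"object","properties":{"motion":{"type":"array","items":{"type":"array","items":{"type":"number"}}},"force":{"type":"number"}},"required":["motion"]}

```bash
mkdir -p pics; ls
cat > h.py <<'E'
import numpy as np, cv2
from workcell import arm
from scipy.spatial.transform import Rotation as R
def snap(n,f): 
    im=arm.camera(n); cv2.imwrite('pics/'+f,im); return im
def proj(n,p):
    i=arm.camera_info(n); T=np.array(i['camera_from_world']); p=np.atleast_2d(p)
    c=p@T[:3,:3].T+T[:3,3]; x,y,z=c[:,0],-c[:,1],-c[:,2]
    return np.c_[i['fx']*x/z+i['cx'],i['fy']*y/z+i['cy']]
def ray(n,u,v,z):
    i=arm.camera_info(n); T=np.array(i['camera_from_world'])
    d=np.array([(u-i['cx'])/i['fx'],-(v-i['cy'])/i['fy'],-1]); d=T[:3,:3].T@d
    o=-T[:3,:3].T@T[:3,3]; return o+d*(z-o[2])/d[2]
E
python3 - <<'E'
from h import *
snap('scene','s0.png');snap('top','t0.png')
for n in('scene','top'):
    i=arm.camera_info(n);print(i)
print(arm.get_obs(),arm.tcp_to_grasp)
E
```

```text
pics
{'fx': 512.5854683383301, 'fy': 512.5854683383301, 'cx': 276.27744386740943, 'cy': 210.15378619593497, 'camera_from_world': array([[ 0.59792048,  0.80125942,  0.02178164, -0.28713878],
       [-0.45577132,  0.31750346,  0.83154318,  0.11919299],
       [ 0.65936606, -0.50712415,  0.55503289, -1.70977932],
       [ 0.        ,  0.        ,  0.        ,  1.        ]])}
{'fx': 503.06122733681167, 'fy': 503.06122733681167, 'cx': 289.1734052934555, 'cy': 210.5242361423121, 'camera_from_world': array([[-0.0191316 , -0.99973845,  0.01253068, -0.00932038],
       [ 0.98700433, -0.01688493,  0.15980411, -0.52408283],
       [-0.15955073,  0.01542514,  0.98706921, -1.31097727],
       [ 0.        ,  0.        ,  0.        ,  1.        ]])}
{'time': 0.1, 'joint_pos': array([-1.34644198e+00,  2.07388067e-01,  1.54277906e+00,  1.87090309e-05,
        1.39350562e+00, -1.50508896e-01]), 'joint_vel': array([-0.00080956, -0.00264074, -0.00283617, -0.00062665,  0.0021938 ,
       -0.00084504]), 'tau': array([-3.81178534e-04, -3.84089398e+01, -2.92549127e+01, -3.01221644e-04,
        4.79797251e-03, -2.79715003e-06]), 'ee_pos': array([ 0.21037337, -0.53441569,  0.23022681]), 'orientation': array([-1.03967956e-03,  9.82485834e-01,  1.86334387e-01, -2.91928163e-05]), 'ft_force': array([ 0.19688947, -0.80796872, -0.92593867]), 'wrist_torque': array([-0.01720854, -0.00690118, -0.04037323]), 'finger_force': 0.0, 'finger_gap': 0.08542128700946923} 0.0187
```

View pics/s0.png

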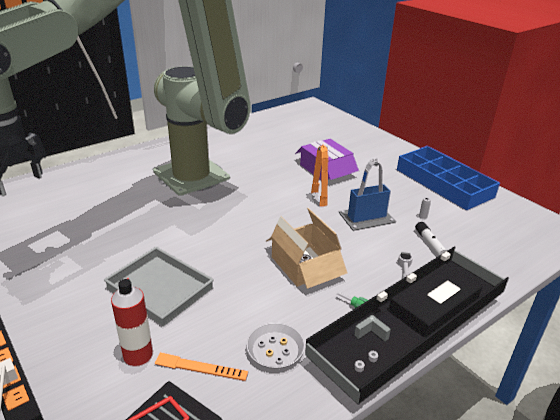

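View pics/t0.png

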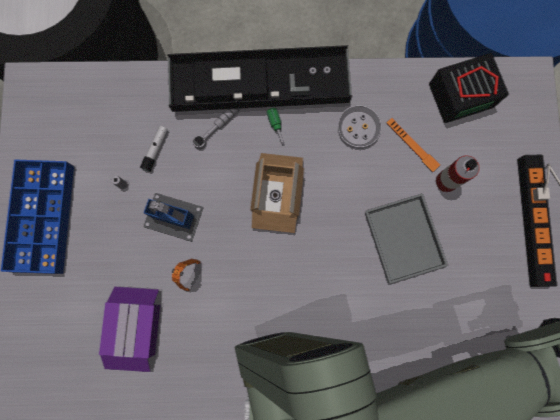

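Candidates for the tongs: grey steel pair in the blue stand at top (170,213) and scene (370,195), and an orange pair at top (185,272). The steel pair fits. Candidates for the carton: brown at top (277,193), purple at top (130,330). Brown is the one meant. The grey tray is at top (405,238). I'll confirm with enlarged crops.

Run:
```python
import cv2,numpy as np
a=cv2.imread('pics/t0.png');b=cv2.imread('pics/s0.png')
cv2.imwrite('pics/tc.png',cv2.resize(a[145:245,130:310],None,fx=4.4,fy=4.4,interpolation=2))
cv2.imwrite('pics/sc.png',cv2.resize(b[145:295,260:410],None,fx=4,fy=4,interpolation=2))
```

```text
(no output)
```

View pics/tc.png

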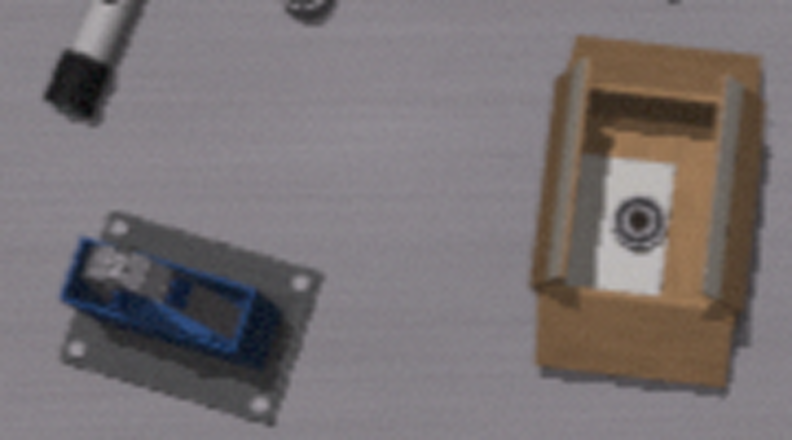

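View pics/sc.png

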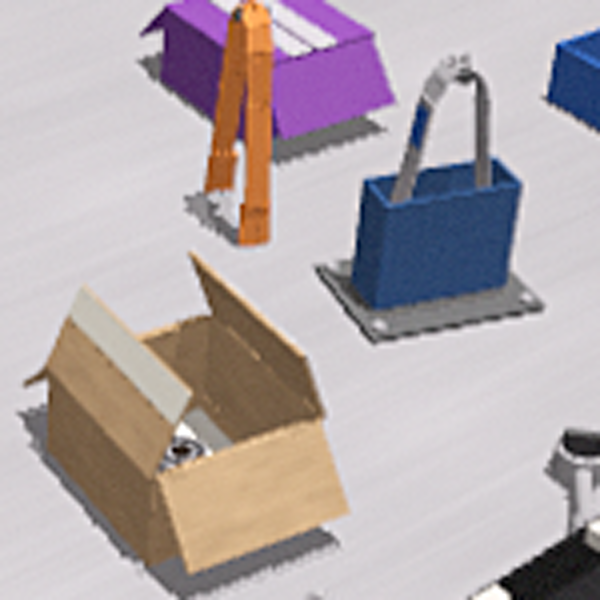

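Confirmed: the brown carton holds the bearing on a white sheet (crop 638,222). The steel tongs, with a blue grip patch, stand in the blue sleeve at scene crop (460,65). Next I'll fit the poses.

```bash
cat > fit.py <<'E'
from h import *
from scipy.optimize import least_squares as LS
T=lambda a:((np.array(a,float)+.5)/4.4-.5)+[130,145]
S=lambda a:((np.array(a,float)+.5)/4-.5)+[260,145]
def W(p,q): 
    c,s=np.cos(p[2]),np.sin(p[2]); q=np.array(q,float)
    return np.c_[p[0]+c*q[:,0]-s*q[:,1],p[1]+s*q[:,0]+c*q[:,1],q[:,2]]
def fl(s,t,x,r=.06): return [x,s*(.062-r*np.cos(t)),.07+r*np.sin(t)]
def car(p):
    return W(p,[[.065,-.062,.07],[.065,.062,.07],[.065,-.062,0],
     fl(-1,p[4],.065),fl(-1,p[4],-.065),fl(1,p[3],.065),fl(1,p[3],-.065)]), W(p,[fl(-1,p[4],.065),fl(-1,p[4],-.065),fl(1,p[3],.065),fl(1,p[3],-.065)])
sc=S([(157,472),(322,417),(150,565),(190,385),(82,287),(305,360),(190,252)])
tp=T([(728,75),(708,297),(588,58),(565,280)])
def f(p):
    a,b=car(p); return np.r_[(proj('scene',a)-sc).ravel(),(proj('top',b)-tp).ravel()]
r=LS(f,[.55,0,0,1.05,1.05],loss='soft_l1'); print('carton',r.x.round(4)); print(f(r.x).reshape(-1,2).round(1).tolist())
print('bearing',ray('top',*T((638,222)),.015), ray('scene',*S((185,452)),.015))
# stand from plate corners, z=6mm
cs=T([(115,212),(323,272),(275,425),(62,362)])
P=np.array([ray('top',*c,.006) for c in cs]); print('plate',P.round(4).tolist(),P.mean(0))
cs=T([(82,240),(255,290),(240,352),(65,300)])
Q=np.array([ray('top',*c,.096) for c in cs]); print('rim',Q.round(4).tolist(),Q.mean(0))
d=P[0]+P[3]-P[1]-P[2]; print('stand y yaw',np.arctan2(-d[0],d[1]));d=Q[0]+Q[3]-Q[1]-Q[2]; print(np.arctan2(-d[0],d[1]))
for z in(.18,.19,.2): print('head',z,ray('top',*T((115,262)),z),ray('scene',*S((458,62)),z))
a=cv2.imread('pics/t0.png')
cs=[(366,210),(418,193),(446,265),(391,283)]
P=np.array([ray('top',*c,.032) for c in cs]);print('tray',P.round(3).tolist(),P.mean(0))
E
python3 fit.py
```

```text
carton [ 0.5788  0.0183 -0.1246  1.1457  1.2686]
[[-0.3, 1.3], [0.8, -0.0], [0.2, -0.0], [-0.9, 1.8], [-1.5, -1.3], [-1.3, -0.7], [-1.3, 0.0], [-0.6, -0.5], [-1.4, -1.1], [-0.3, 0.3], [-1.0, -0.5]]
bearing [0.57207767 0.02007506 0.015     ] [0.5764685  0.02386953 0.015     ]
plate [[0.5857, 0.3491, 0.006], [0.5452, 0.2182, 0.006], [0.4494, 0.2471, 0.006], [0.4911, 0.3798, 0.006]] [0.51785905 0.29856044 0.006     ]
rim [[0.5511, 0.3453, 0.096], [0.5196, 0.2436, 0.096], [0.4832, 0.2519, 0.096], [0.5156, 0.3543, 0.096]] [0.51735851 0.29875855 0.096     ]
stand y yaw -0.3024197545909177
-0.3034817502275392
head 0.18 [0.52258535 0.30446378 0.18      ] [0.50452992 0.31990003 0.18      ]
head 0.19 [0.52079338 0.30193927 0.19      ] [0.51708459 0.30518762 0.19      ]
head 0.2 [0.5190014  0.29941477 0.2       ] [0.52963926 0.2904752  0.2       ]
tray [[0.523, -0.228, 0.032], [0.568, -0.372, 0.032], [0.371, -0.436, 0.032], [0.326, -0.286, 0.032]] [ 0.44700812 -0.33024487  0.032     ]
```

Request:
move_arm([
  [1,-0.69,0,0,0,0.08,0],
  [1,-0.69,0,0,0,0.08,0],
  [1,-0.69,0,0,0,0.08,0],
])

```text
time: 0.48
ee_pos: [0.2799, -0.4305, 0.2305]
orientation: [-0.001, 0.998, -0.064, -0.0]
ft_force: [-0.5, -0.4, -0.3]
finger_gap: 0.0318
finger_force: 0.0
```

Request:
move_arm([
  [0.48,-0.97,0,0,0,0,0],
  [0.48,-0.97,0,0,0,0,0],
])

```text
time: 0.72
ee_pos: [0.3387, -0.3423, 0.2307]
orientation: [-0.001, 0.998, -0.064, -0.0]
ft_force: [0.3, -0.7, -0.9]
finger_gap: -0.0001
finger_force: 0.0
```

Request:
move_arm([
  [0.48,-0.97,0,0,0,0,0],
  [0.48,-0.97,0,0,0,0,0],
])

```text
time: 0.98
ee_pos: [0.3988, -0.2518, 0.2308]
orientation: [-0.0, 0.998, -0.064, -0.0]
ft_force: [0.1, -0.5, -0.6]
finger_gap: 0.0002
finger_force: 0.0
```

Request:
move_arm([
  [0.48,-0.97,0,0,0,0,0],
  [0.48,-0.97,0,0,0,0,0],
])

```text
time: 1.23
ee_pos: [0.4588, -0.1617, 0.2309]
orientation: [-0.0, 0.998, -0.063, -0.0]
ft_force: [-0.1, -0.9, -0.5]
finger_gap: -0.0
finger_force: 0.0
```

Request:
move_arm([
  [0.48,-0.97,0,0,0,0,0],
  [0.48,-0.97,0,0,0,0,0],
])

```text
time: 1.48
ee_pos: [0.5188, -0.0716, 0.2309]
orientation: [-0.0, 0.998, -0.063, -0.0]
ft_force: [0.4, -0.6, 0.5]
finger_gap: -0.0003
finger_force: 0.0
```

Request:
move_arm([
  [0.48,-0.97,0.3,0,0,0,0],
  [0.48,-0.97,0.7,0,0,0,0],
  [0.48,-0.97,0.7,0,0,0,0],
  [0.48,-0.97,0.7,0,0,0,0],
])

```text
time: 1.98
ee_pos: [0.5774, 0.0162, 0.1603]
orientation: [0.0, 0.998, -0.063, -0.001]
ft_force: [-1.2, 0.4, 0.5]
finger_gap: -0.0001
finger_force: 0.0
```

```bash
cat >> h.py <<'E'
def rel(c=(.5788,.0183,-.1246)):
    o=arm.get_obs(); p=o['ee_pos']; d=p[:2]-c[:2]; k,s=np.cos(c[2]),np.sin(c[2])
    q=o['orientation']; m=R.from_quat(q[[1,2,3,0]]).as_matrix()
    print('t',round(o['time'],2),'rel',[round(float(v),4) for v in (k*d[0]+s*d[1],-s*d[0]+k*d[1],p[2])],'alpha',round(float(np.arctan2(m[1,0],m[0,0])),4),'tilt',m[:2,2].round(4),'F',o['ft_force'].round(1),'gap',round(o['finger_gap'],4),round(o['finger_force'],1))
E
python3 -c "
from h import *
rel(); snap('scene','s1.png'); im=cv2.imread('pics/s1.png'); cv2.imwrite('pics/s1c.png',cv2.resize(im[145:295,240:410],None,fx=4,fy=4,interpolation=2))"
```

```text
t 1.98 rel [-0.0012, -0.0022, 0.1603] alpha -0.127 tilt [-0.0026 -0.0002] F [-1.2  0.4  0.5] gap -0.0001 0.0
```

View pics/s1c.png

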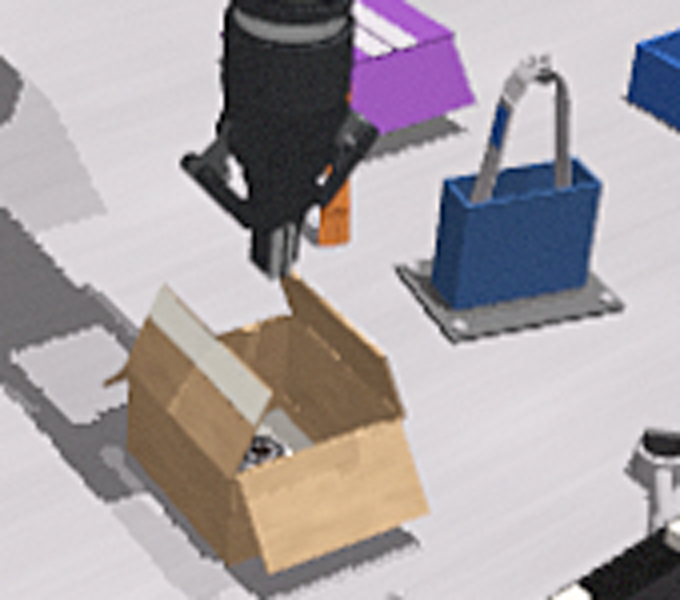

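The fingertip is at crop (277,270), over the middle of the mouth. Next I sweep the +y flap outwards.

Request:
move_arm([
  [0,0,0.6,0,0,0,0],
  [0,0,0.6,0,0,0,0],
  [0,-0.4,0.6,0,0,0,0],
  [0,-0.62,0.6,0,0,0,0],
  [0,-0.82,0.68,0,0,0,0],
])

```text
time: 2.65
ee_pos: [0.5914, 0.0974, 0.0971]
orientation: [-0.0, 0.998, -0.064, 0.003]
ft_force: [-0.5, -0.6, 0.1]
finger_gap: 0.0004
finger_force: 0.3
```

Request:
move_arm([
  [0,-0.1,0.08,0,0,0,0],
  [0,-0.15,0.14,0,0,0,0],
  [0,-0.16,0.15,0,0,0,0],
  [0,-0.16,0.15,0,0,0,0],
  [0,-0.1,-0.4,0,0,0,0],
])

```text
time: 3.28
ee_pos: [0.5852, 0.1069, 0.1282]
orientation: [0.001, 0.998, -0.064, -0.006]
ft_force: [0.8, -0.6, 0.5]
finger_gap: -0.0002
finger_force: 0.0
```

```bash
python3 -c "
from h import *
rel()"
```

```text
t 3.27 rel [-0.0046, 0.0887, 0.1282] alpha -0.1281 tilt [-0.0129 -0.0004] F [ 0.8 -0.6  0.5] gap -0.0002 0.0
```

Request:
move_arm([
  [0,0.4,-0.15,0,0,0,0],
  [0,0.9,-0.15,0,0,0,0],
  [0,0.9,0.33,0,0,0,0],
  [0,0.9,0.33,0,0,0,0],
])

```text
time: 3.78
ee_pos: [0.5745, 0.0176, 0.0967]
orientation: [-0.0, 0.998, -0.065, -0.005]
ft_force: [-0.1, -0.2, -0.5]
finger_gap: -0.0001
finger_force: 0.0
```

Request:
move_arm([
  [0,0.4,0,0,0,0,0],
  [0,0.62,0,0,0,0,0],
  [0,0.82,0.1,0,0,0,0],
  [0,0.95,0.18,0,0,0,0],
  [0,1,0.24,0,0,0,0],
])

```text
time: 4.4
ee_pos: [0.5653, -0.0814, 0.0756]
orientation: [-0.0, 0.998, -0.064, -0.0]
ft_force: [0.4, -0.4, -0.0]
finger_gap: 0.0002
finger_force: 0.1
```

Request:
move_arm([
  [0,0,0,0,0,0,0],
  [0,0,0,0,0,0,0],
  [0,-0.05,-0.6,0,0,0,0],
  [0,-0.5,-1,0,0,0,0],
  [0,-1,-1,0,0,0,85],
])

```text
time: 5.03
ee_pos: [0.5823, 0.0187, 0.1821]
orientation: [0.0, 0.998, -0.064, 0.006]
ft_force: [1.4, 0.3, 0.2]
finger_gap: 0.0172
finger_force: 0.0
```

```bash
python3 -c "
from h import *
rel(); a=snap('scene','s2.png');b=snap('top','t2.png')
A=cv2.resize(a[145:295,260:410],None,fx=2.66,fy=2.66,interpolation=2);B=cv2.resize(b[120:270,220:370],None,fx=2.66,fy=2.66,interpolation=2)
cv2.imwrite('pics/c2.png',np.hstack([A,B]))"
```

```text
t 5.03 rel [0.0034, 0.0009, 0.1821] alpha -0.129 tilt [ 0.0111 -0.0012] F [1.4 0.3 0.2] gap 0.0172 0.0
```

View pics/c2.png

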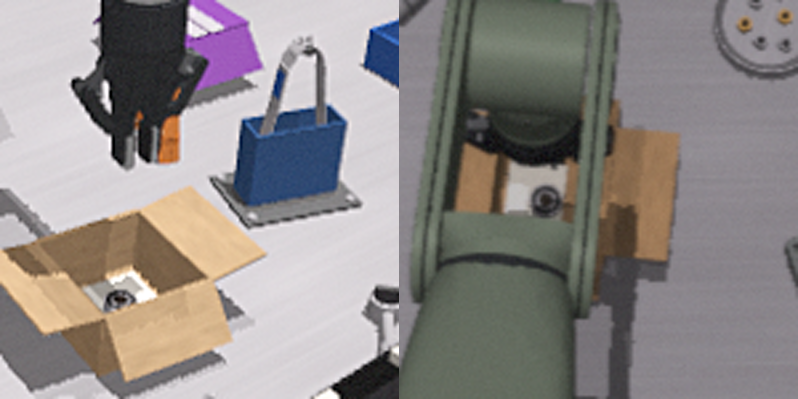

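Both flaps now lie about level outwards (crop edges at (150,200) to (265,255) and (0,250) to (45,330)). The bearing is undisturbed at crop (118,299). Next, the tongs.

Request:
move_arm([
  [-0.33,-0.4,-0.5,0,0,0.028,85],
  [-0.33,-0.9,-0.5,0,0,0.028,85],
  [-0.33,-0.9,-0.5,0,0,0.028,85],
])

```text
time: 5.5
ee_pos: [0.5573, 0.1149, 0.2277]
orientation: [-0.001, 0.989, -0.149, 0.001]
ft_force: [0.4, -0.6, -0.2]
finger_gap: 0.0845
finger_force: 0.0
```

```bash
python3 -c "
from h import *
rel((.5185,.3000,-.303))
print(ray('scene',304.4,257.4,.015),ray('top',275,195.5,.015))"
```

```text
t 5.5 rel [0.0922, -0.1651, 0.2277] alpha -0.2981 tilt [0.0025 0.0009] F [ 0.4 -0.6 -0.2] gap 0.0845 0.0
[0.57353367 0.02131452 0.015     ] [0.57084793 0.01902788 0.015     ]
```

Request:
move_arm([
  [-0.46,-0.8,-0.05,0,0,0,85],
  [-0.46,-0.8,-0.05,0,0,0,85],
])

```text
time: 5.75
ee_pos: [0.5364, 0.2027, 0.2307]
orientation: [0.0, 0.989, -0.151, -0.001]
ft_force: [0.5, -0.2, 0.2]
finger_gap: 0.0846
finger_force: 0.0
```

Request:
move_arm([
  [-0.46,-0.85,0,0,0,0.001,85],
  [-0.46,-0.85,0,0,0,0.001,85],
  [-0.46,-0.85,0,0,0,0.001,85],
  [-0.46,-0.85,0,0,0,0.001,85],
])

```text
time: 6.25
ee_pos: [0.5188, 0.2952, 0.2306]
orientation: [0.001, 0.988, -0.155, -0.0]
ft_force: [0.6, -0.3, -0.5]
finger_gap: 0.0845
finger_force: 0.0
```

```bash
python3 -c "
from h import *
rel((.5185,.3000,-.303)); a=snap('scene','s3.png')
cv2.imwrite('pics/s3c.png',cv2.resize(a[95:235,300:440],None,fx=4.2,fy=4.2,interpolation=2))"
```

```text
t 6.25 rel [0.0018, -0.0044, 0.2306] alpha -0.3106 tilt [-0.0009 -0.0015] F [ 0.6 -0.3 -0.5] gap 0.0845 0.0
```

View pics/s3c.png

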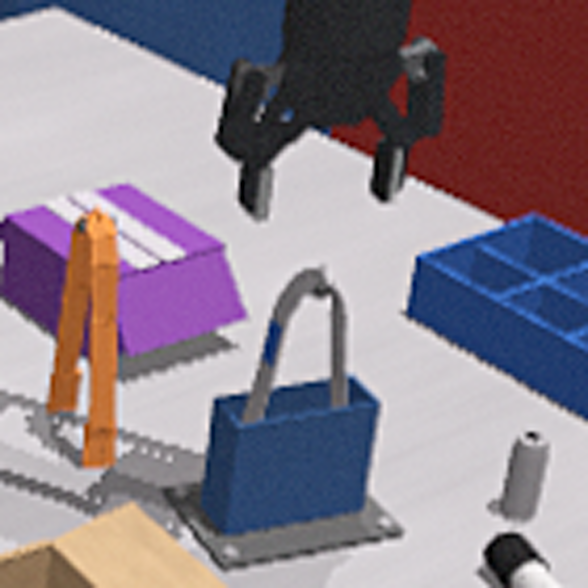

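```bash
python3 -c "
from h import *
q=lambda p:(((proj('scene',p)-[300,95])+.5)*4.2-.5).round(0).tolist()
c=np.array([.5185,.3,0]);y=np.array([np.sin(.303),np.cos(.303),0]);x=np.array([np.cos(.303),-np.sin(.303),0]);z=np.array([0,0,1])
print('head top+-x',q([c+.196*z+.01*x,c+.196*z-.01*x]))
print('patch',q([c+.144*z-.0255*y+.01*x,c+.144*z-.0255*y-.01*x,c+.144*z+.0255*y+.01*x]))
s=np.array([.5177,.2987,0]);print('rim',q([s+.096*z+a*.02*x+b*.054*y for a in(1,-1) for b in(1,-1)]))
p=arm.get_obs()['ee_pos'];print('tips',q([p+.013*z+s*.0427*y for s in(-1,1)]))
"
```

```text
head top+-x [[317.0, 277.0], [303.0, 263.0]]
patch [[273.0, 352.0], [259.0, 337.0], [341.0, 340.0]]
rim [[374.0, 403.0], [231.0, 428.0], [345.0, 374.0], [205.0, 398.0]]
tips [[255.0, 215.0], [373.0, 198.0]]
```

Predicted points fit the picture apart from a small shared offset. The tongs are centred under the open fingers, so I descend.

Request:
move_arm([
  [-0.01,-0.03,0.5,0,0,-0.001,85],
  [-0.01,-0.03,0.9,0,0,-0.001,85],
  [-0.01,-0.03,0.99,0,0,-0.001,85],
  [-0.01,-0.03,0.99,0,0,-0.001,85],
  [-0.01,-0.03,0.99,0,0,-0.001,85],
], force=20)

```text
time: 6.92
ee_pos: [0.5206, 0.3, 0.1347]
orientation: [-0.001, 0.988, -0.152, 0.002]
ft_force: [0.8, -0.3, 0.0]
finger_gap: 0.0851
finger_force: 0.0
```

```bash
python3 -c "
from h import *
rel((.5185,.3000,-.303))"
```

```text
t 6.92 rel [0.002, 0.0006, 0.1347] alpha -0.3044 tilt [0.0041 0.0016] F [ 0.8 -0.3  0. ] gap 0.0851 0.0
```

Request:
move_arm([
  [0,0,0,0,0,0,60],
  [0,0,0.02,0,0,0,50],
  [0,0,0.02,0,0,0,46],
  [0,0,0.02,0,0,0,46],
  [0,0,0.02,0,0,0,46],
])

```text
time: 7.55
ee_pos: [0.5205, 0.3006, 0.1331]
orientation: [-0.001, 0.989, -0.151, 0.002]
ft_force: [-0.4, -0.7, 7.7]
finger_gap: 0.0461
finger_force: 11.2
```

```bash
python3 -c "
from h import *
rel((.5185,.3000,-.303)); a=snap('scene','s4.png')
cv2.imwrite('pics/s4c.png',cv2.resize(a[95:235,300:440],None,fx=4.2,fy=4.2,interpolation=2))"
```

```text
t 7.55 rel [0.0017, 0.0012, 0.1331] alpha -0.3034 tilt [0.0047 0.0017] F [-0.4 -0.7  7.7] gap 0.0461 11.2
```

View pics/s4c.png

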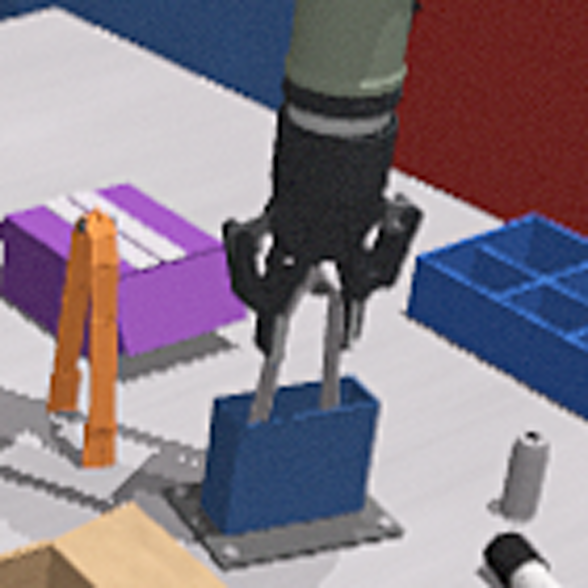

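The fingers hold both arms of the tongs just below the head (crop 320,300), with light contact. Now I lift.

Request:
move_arm([
  [0,0,-0.1,0,0,0,46],
  [0,0,-0.3,0,0,0,46],
  [0,0,-0.6,0,0,0,46],
  [0,0,-0.9,0,0,0,46],
  [0,0,-1,0,0,0,46],
])

```text
time: 8.22
ee_pos: [0.5197, 0.3002, 0.2327]
orientation: [-0.001, 0.988, -0.151, 0.002]
ft_force: [0.4, -0.6, -1.2]
finger_gap: 0.0462
finger_force: 4.2
```

Request:
move_arm([
  [0,0,-0.3,0,0,0,46],
  [0,0,-0.5,0,0,0,46],
  [0,0,-0.5,0,0,0,46],
  [0,0,-0.5,0,0,0,46],
])

```text
time: 8.72
ee_pos: [0.5178, 0.2994, 0.2784]
orientation: [0.001, 0.988, -0.151, -0.001]
ft_force: [-0.8, 0.4, -0.9]
finger_gap: 0.0461
finger_force: 4.2
```

```bash
python3 -c "
from h import *
rel((.5185,.3000,-.303)); a=snap('scene','s5.png');b=snap('top','t5.png')
A=cv2.resize(a[45:235,290:440],None,fx=3.15,fy=3.15,interpolation=2)
cv2.imwrite('pics/s5c.png',A)"
```

```text
t 8.72 rel [-0.0005, -0.0008, 0.2784] alpha -0.3038 tilt [-0.0028 -0.0012] F [-0.8  0.4 -0.9] gap 0.0461 4.2
```

View pics/s5c.png

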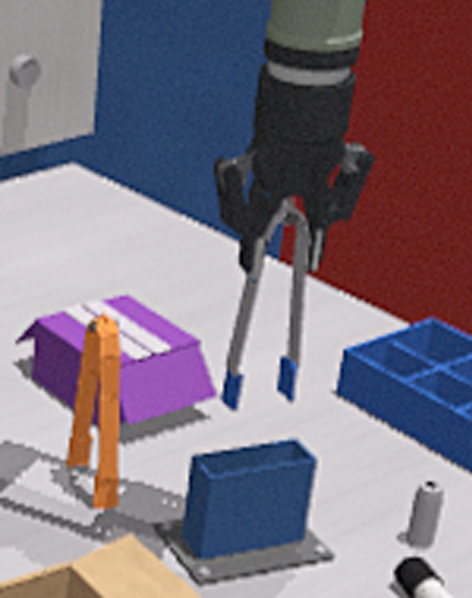

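The tongs are out and hang vertically, with the tips at crop (233,390) and (288,378), above the sleeve rim. Next I check the tip position numerically against the model.

```bash
cat > tips.py <<'E'
from h import *
import sys
a=snap('scene',sys.argv[1]); o=arm.get_obs();p=o['ee_pos'];m=R.from_quat(o['orientation'][[1,2,3,0]]).as_matrix()
g=float(sys.argv[2]) # half pad centre spacing
ex=[p+m@np.array([0,s*g,.125-.018]) for s in(1,-1)]
e=proj('scene',ex);print('pred',e.round(1).tolist())
h=cv2.cvtColor(a,cv2.COLOR_BGR2HSV)
for q in e:
    u,v=q.round().astype(int); w=12
    k=cv2.inRange(h[v-w:v+w+1,u-7:u+8],(100,120,60),(125,255,255))
    n,l,s,c=cv2.connectedComponentsWithStats(k)
    print([(int(s[i,4]),(c[i]+[u-7,v-w]).round(1).tolist(),(s[i,:4]+[u-7,v-w,0,0]).tolist()) for i in range(1,n) if s[i,4]>5])
E
python3 tips.py s6.png .032; python3 -c "from h import *;rel()"
```

```text
pred [[361.6, 168.3], [382.1, 165.1]]
[(45, [363.1, 168.5], [361, 163, 6, 12])]
[(52, [380.7, 164.0], [378, 158, 6, 14])]
t 8.88 rel [-0.0954, 0.2714, 0.2784] alpha -0.3038 tilt [-0.0031 -0.0012] F [ 0.9  0.7 -1.8] gap 0.0459 4.2
```

Request:
move_arm([
  [0.15,0.3,0,0,0,0,47],
  [0.3,0.6,0,0,0,0,47],
  [0.45,0.83,0,0,0,0,47],
])

```text
time: 9.25
ee_pos: [0.5364, 0.2059, 0.2792]
orientation: [0.0, 0.988, -0.151, -0.001]
ft_force: [-0.3, 0.2, -1.8]
finger_gap: 0.0471
finger_force: 4.0
```

Request:
move_arm([
  [0.23,0.42,0,0,0,0,47],
  [0.45,0.83,0,0,0,0,47],
])

```text
time: 9.5
ee_pos: [0.5547, 0.1132, 0.2793]
orientation: [0.0, 0.989, -0.151, -0.001]
ft_force: [0.9, -0.2, 0.1]
finger_gap: 0.0469
finger_force: 4.1
```

Request:
move_arm([
  [0.2,0.4,0,0,0,0,47],
  [0.38,0.7,0,0,0,0,47],
  [0.45,0.83,0,0,0,0,47],
  [0.45,0.83,0.4,0,0,0,47],
  [0.45,0.83,0.6,0,0,0,47],
])

```text
time: 10.12
ee_pos: [0.5715, 0.0225, 0.2176]
orientation: [-0.0, 0.988, -0.151, -0.002]
ft_force: [-1.1, 0.4, -1.5]
finger_gap: 0.0469
finger_force: 4.1
```

Request:
move_arm([
  [0,0,0,0,0,0,47],
  [0,0,0,0,0,0,47],
  [0,0,0,0,0,0,47],
])

```text
time: 10.5
ee_pos: [0.574, 0.022, 0.222]
orientation: [-0.0, 0.989, -0.151, 0.001]
ft_force: [-0.3, -0.1, -0.3]
finger_gap: 0.0472
finger_force: 4.1
```

```bash
python3 tips.py s7.png .030; python3 -c "
from h import *
rel((.572,.020,-.303))
b=snap('top','t7.png');a=cv2.imread('pics/s7.png')
print(proj('scene',[.572,.02,.015]),proj('top',[.572,.02,.015]))
A=cv2.resize(a[170:300,255:385],None,fx=3,fy=3,interpolation=2);B=cv2.resize(b[140:270,210:340],None,fx=3,fy=3,interpolation=2)
cv2.imwrite('pics/c7.png',np.hstack([A,B]))"
```

```text
pred [[295.6, 228.4], [317.9, 224.1]]
[(51, [297.1, 230.0], [295, 225, 5, 12])]
[(50, [318.5, 223.8], [317, 217, 4, 16])]
t 10.55 rel [0.0012, 0.0024, 0.2218] alpha -0.3034 tilt [ 0.0027 -0.0002] F [ 0.  -0.8 -1.5] gap 0.047 4.1
[[303.63591239 257.27961544]] [[274.64127172 195.09539756]]
```

Request:
move_arm([
  [-0.01,0.02,0.25,0,0,0,47],
  [-0.01,0.02,0.5,0,0,0,47],
  [-0.01,0.02,0.7,0,0,0,47],
  [-0.01,0.02,0.8,0,0,0,47],
  [-0.01,0.02,0.84,0,0,0,47],
])

```text
time: 11.22
ee_pos: [0.5716, 0.0201, 0.1363]
orientation: [-0.0, 0.988, -0.151, 0.0]
ft_force: [0.4, -0.0, -0.8]
finger_gap: 0.0469
finger_force: 4.1
```

Request:
move_arm([
  [0,0,0,0,0,0,47],
  [0,0,0,0,0,0,47],
])

```text
time: 11.48
ee_pos: [0.5722, 0.0201, 0.1373]
orientation: [-0.0, 0.988, -0.151, 0.001]
ft_force: [0.3, 0.5, -1.4]
finger_gap: 0.0473
finger_force: 4.1
```

```bash
python3 -c "
from h import *
rel((.572,.020,-.303))"
```

```text
t 11.47 rel [0.0002, 0.0001, 0.1373] alpha -0.3037 tilt [ 0.0019 -0.0002] F [ 0.3  0.5 -1.4] gap 0.0473 4.1
```

Request:
move_arm([
  [0,0,0.02,0,0,0,47],
  [0,0,0.03,0,0,0,47],
  [0,0,0.04,0,0,0,47],
])

```text
time: 11.85
ee_pos: [0.5715, 0.0202, 0.1323]
orientation: [-0.0, 0.988, -0.151, -0.0]
ft_force: [-0.2, 0.5, -1.1]
finger_gap: 0.0467
finger_force: 4.1
```

```bash
python3 -c "
from h import *
rel((.572,.020,-.303)); a=snap('scene','s8.png');b=snap('top','t8.png')
A=cv2.resize(a[170:300,255:385],None,fx=3,fy=3,interpolation=2);B=cv2.resize(b[140:270,210:340],None,fx=3,fy=3,interpolation=2)
cv2.imwrite('pics/c8.png',np.hstack([A,B]))"
```

```text
t 11.85 rel [-0.0006, -0.0, 0.1323] alpha -0.3038 tilt [-0.  0.] F [-0.2  0.5 -1.1] gap 0.0467 4.1
```

Request:
move_arm([
  [0,0,0,0,0,0,45.5],
  [0,0,0,0,0,0,44],
  [0,0,0,0,0,0,42.5],
  [0,0,0,0,0,0,41],
  [0,0,0,0,0,0,39.5],
], force=25)

```text
time: 12.58
ee_pos: [0.5716, 0.0202, 0.1323]
orientation: [-0.0, 0.988, -0.151, 0.0]
ft_force: [-0.0, 0.2, -1.0]
finger_gap: 0.0404
finger_force: 26.3
```

Request:
move_arm([
  [0,0,0,0,0,0,38],
  [0,0,0,0,0,0,37],
  [0,0,0,0,0,0,37],
])

```text
time: 12.95
ee_pos: [0.5715, 0.0202, 0.1323]
orientation: [-0.0, 0.988, -0.151, 0.0]
ft_force: [0.2, 0.3, -1.4]
finger_gap: 0.0403
finger_force: 26.3
```

```bash
python3 -c "
from h import *
rel((.572,.020,-.303))"
```

```text
t 12.95 rel [-0.0005, 0.0001, 0.1323] alpha -0.3037 tilt [0.0001 0.0001] F [ 0.2  0.3 -1.4] gap 0.0403 26.3
```

The fingers stopped at 40.3 mm with 26 N, as expected for a 35 mm ring. Now I lift.

Request:
move_arm([
  [0,0,-0.1,0,0,0,37],
  [0,0,-0.3,0,0,0,37],
  [0,0,-0.6,0,0,0,37],
  [0,0,-0.9,0,0,0,37],
  [0,0,-1,0,0,0,37],
])

```text
time: 13.58
ee_pos: [0.573, 0.02, 0.2354]
orientation: [-0.0, 0.988, -0.151, 0.003]
ft_force: [-0.6, 0.5, -1.8]
finger_gap: 0.0404
finger_force: 26.3
```

Request:
move_arm([
  [0,0,-0.3,0,0,0,37],
  [0,0,-0.6,0,0,0,37],
  [0,0,-0.8,0,0,0,37],
  [0,0,-0.8,0,0,0,37],
  [0,0,-0.8,0,0,0,37],
])

```text
time: 14.2
ee_pos: [0.5707, 0.0202, 0.3106]
orientation: [0.0, 0.988, -0.151, -0.001]
ft_force: [-0.2, 0.2, -1.4]
finger_gap: 0.0404
finger_force: 26.3
```

```bash
python3 -c "
from h import *
rel((.447,-.330,-.303)); a=snap('scene','s9.png')
A=cv2.resize(a[70:300,255:385],None,fx=2.6,fy=2.6,interpolation=2)
B=cv2.resize(a[150:215,270:350],None,fx=5.6,fy=5.6,interpolation=2)
C=np.zeros((598,338+448,3),np.uint8);C[:A.shape[0],:338]=A;C[:B.shape[0],338:]=B
cv2.imwrite('pics/c9.png',C); print(ray('top',405,238,.002))"
```

```text
t 14.2 rel [0.0135, 0.3712, 0.3106] alpha -0.3038 tilt [-0.0028  0.0003] F [-0.2  0.2 -1.4] gap 0.0404 26.3
[ 0.44821391 -0.3370103   0.002     ]
```

View pics/c9.png

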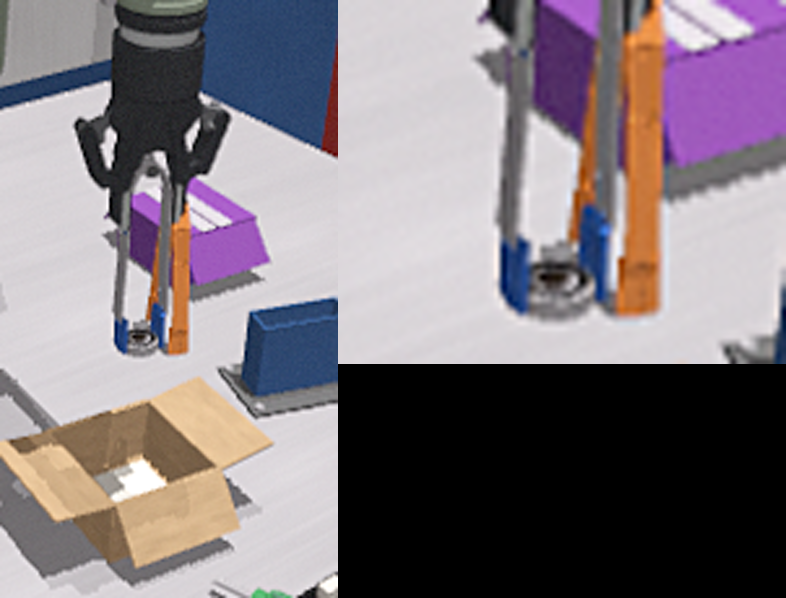

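The bearing is held level between the blue tips (crop 555,285) and the carton is empty. Now I move over the tray.

Request:
move_arm([
  [-0.01,0.2,0,0,0,0,37],
  [-0.02,0.5,0,0,0,0,37],
  [-0.03,0.93,0,0,0,0,37],
])

```text
time: 14.62
ee_pos: [0.5397, -0.0688, 0.3112]
orientation: [0.0, 0.989, -0.151, -0.001]
ft_force: [0.2, 0.3, -1.6]
finger_gap: 0.0405
finger_force: 26.3
```

Request:
move_arm([
  [-0.02,0.4,0,0,0,0,37],
  [-0.03,0.93,0,0,0,0,37],
])

```text
time: 14.88
ee_pos: [0.5087, -0.157, 0.3114]
orientation: [-0.0, 0.989, -0.151, -0.001]
ft_force: [0.9, -0.3, -1.3]
finger_gap: 0.0404
finger_force: 26.3
```

Request:
move_arm([
  [-0.02,0.4,0,0,0,0,37],
  [-0.03,0.93,0,0,0,0,37],
])

```text
time: 15.12
ee_pos: [0.4778, -0.2449, 0.3115]
orientation: [-0.0, 0.988, -0.151, -0.001]
ft_force: [0.5, 0.0, -0.6]
finger_gap: 0.0405
finger_force: 26.3
```

Request:
move_arm([
  [-0.02,0.4,0,0,0,0,37],
  [-0.03,0.75,0,0,0,0,37],
  [-0.04,0.93,0,0,0,0,37],
  [-0.04,0.93,0,0,0,0,37],
])

```text
time: 15.62
ee_pos: [0.4469, -0.3316, 0.3117]
orientation: [-0.001, 0.988, -0.152, -0.0]
ft_force: [-0.1, 0.6, -1.2]
finger_gap: 0.0407
finger_force: 26.3
```

Request:
move_arm([
  [0,0,0.1,0,0,0,37],
  [0,0,0.2,0,0,0,37],
  [0,0,0.2,0,0,0,37],
  [0,0,0.2,0,0,0,37],
  [0,0,0.2,0,0,0,37],
])

```text
time: 16.25
ee_pos: [0.4481, -0.3309, 0.2928]
orientation: [0.0, 0.989, -0.151, 0.0]
ft_force: [-0.2, -0.1, -0.9]
finger_gap: 0.0404
finger_force: 26.3
```

```bash
python3 -c "
from h import *
rel((.447,-.330,-.303))"; python3 tips.py s10.png .020
python3 - <<'E'
from h import *
a=cv2.imread('pics/s10.png');o=arm.get_obs()['ee_pos']
u,v=proj('scene',o-[0,0,.118])[0].round().astype(int)
print(o,u,v);print(cv2.cvtColor(a,cv2.COLOR_BGR2GRAY)[v-8:v+9,u-9:u+10])
E
```

```text
t 16.25 rel [0.0014, -0.0005, 0.2928] alpha -0.3034 tilt [ 0.0007 -0.0006] F [-0.2 -0.1 -0.9] gap 0.0404 26.3
pred [[141.4, 227.7], [159.6, 224.6]]
[(42, [143.3, 229.0], [142, 219, 4, 18])]
[(45, [160.2, 224.1], [158, 216, 5, 18])]
[ 0.44809067 -0.33096693  0.29277186] 151 230
[[ 47  79 148 145 142 143 145 142 142 144 144 145 141 142 144 145 124  46
   67]
 [ 47  72 126 146 144 143 143 144 145 142 142 139 143 142 142 148 141  47
   69]
 [ 55  66 109 151 145 144 139 141 141 142 141 143 143 143 143 148 142  49
   67]
 [ 51  58  85 150 146 142 142 147 146 146 144 151 146 143 148 142 143  59
   70]
 [ 48  56  90 146 145 144 140 137 133 125 117 123 126 118 122 127 143  77
   72]
 [ 49  57  73 126 152 145 111  93  85  52  52  66  60  56  41  78 121  95
   75]
 [ 45  62  68 113 138 121  40  48  83  56  93 111 106 120 163  63  40 108
   77]
 [ 53  59  71 100  69  12  61  76  47  20  30  20  13 129 224 118  19  65
   94]
 [ 80  53  70  76  22  35  94  78   8  21  23  18  34 117 186 106  26  63
   79]
 [ 94  53  62  70  35  26  81 131 111  82  84  91 120 148 173  58  94 137
   73]
 [103  49  63  75  68  14  80 164 156 121 127 125 146  97  66  89 161 168
   87]
 [125  48  63  70 101 135 105  71  71  81  93  88  76 112 145 124 154 120
  110]
 [139  42  68  74 120 185 161 134 108 116 137 156 136 162 156 116 110 118
  110]
 [143  65  63  72  92 115 119 144 145 153 174 166 120 127 127 125 122 124
  131]
 [145 113  71  66  92 115 113 121 121 129 124 116 128 126 124 126 125 138
  150]
 [147 147 121 109 122 121 120 120 123 124 126 126 128 131 130 134 138 147
  145]
 [146 144 148 149 149 140 129 128 123 126 129 130 136 138 140 146 143 142
  144]]
```

The bearing's dark and bright rings show between the tips in the image. It hangs steady over the tray centre, about 17 cm up, so I hand in.

```bash
python3 -c "
from h import *
print(arm.close_job())"
```

```text
the job is handed in; nothing more can be done
None
```

I handed the job in at about 16 s of the 58 s allowed: both long flaps are folded back to about level, and the tongs hold the bearing steady about 17 cm above the bench, over the middle of the drip tray.

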